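# Inspect and box wound coils by cap colour

## Task

Put the coil that stands on the black inspection plate into the box of its cap's colour. Then stand the coil that lies on the bench upright on the plate, coloured cap up, and let go of it; after that pick it up again and put it into the box of its own colour. Both coils must end standing upright in their boxes, caps up; lower them gently, never drop them or knock them over, and leave the green coil, the loupe and the caliper alone.

Things in the scene. Friction and masses are not known exactly. Their poses are not given: they have to be found in the camera images.
- coil_yellow: wound coil: square bar 40 x 40 x 90 mm, ribbed copper body, even flat sides (grasp anywhere), yellow cap (16 mm) on one end, grey (12 mm) on the other; 0.11 to 0.22 kg. Origin at its centre (also mass centre); z along its length towards the yellow cap, x, y square to its sides. At the start it stands, cap up, on the black plate.
- coil_blue: wound coil: square bar 40 x 40 x 90 mm, ribbed copper body, even flat sides (grasp anywhere), blue cap (16 mm) on one end, grey (12 mm) on the other; 0.11 to 0.22 kg. Origin at its centre (also mass centre); z along its length towards the blue cap, x, y square to its sides. At first it lies on a long side on the bench (origin 20 mm up), blue cap to the right as the robot sees it (z within 35 degrees of world -y).
- box_yellow: yellow open plastic box, 100 x 100 mm outside, 40 mm high, walls and floor 4 mm (inside 92 x 92 mm, inner floor at z = 4 mm), fixed to the bench. Origin at the centre of its underside, z up, x and y square to its walls. Empty at the start.
- box_blue: blue open plastic box, 100 x 100 mm outside, 40 mm high, walls and floor 4 mm (inside 92 x 92 mm, inner floor at z = 4 mm), fixed to the bench. Origin at the centre of its underside, z up, x and y square to its walls. Empty at the start.
- box_green: green open plastic box, 100 x 100 mm outside, 40 mm high, walls and floor 4 mm (inside 92 x 92 mm, inner floor at z = 4 mm), fixed to the bench. Origin at the centre of its underside, z up, x and y square to its walls. It holds the green-capped coil already. Which box stands where in the row of three varies.
- plate: round matt black inspection plate, 100 mm across, 8 mm thick, fixed on the bench. Origin at the centre of its underside, z up; its top is at z = 8 mm.
- coil_green: wound coil: square bar 40 x 40 x 90 mm, ribbed copper body, even flat sides (grasp anywhere), green cap (16 mm) on one end, grey (12 mm) on the other; 0.11 to 0.22 kg. Origin at its centre (also mass centre); z along its length towards the green cap, x, y square to its sides. It already stands in the green box, cap up; a bystander.
- loupe: black waisted eye loupe, 44 mm across, 50 mm high, standing on the bench; a bystander. Origin at the centre of its underside.
- caliper: digital caliper, steel beam 200 mm long and 16 mm wide with a black slide, 15 mm high, lying on the bench; a bystander. Origin under the middle of its beam; y runs along the beam.
There are look-alikes about, which are no part of the job. Of the things that look like the box_yellow, take the one that is farthest to the robot's right at the start. Several things look just like the box_blue: the one meant starts farthest to the robot's right.

How it is judged:
By the outcome, as a careful person would: the job done as asked, in the order asked, and still so for the second after the job is handed in, with the robot touching nothing.
It also fails if it takes over 72 s, if anything falls off the work surface, if the arm or the gripper's body presses on something with over 40 N, if the wrist force passes 120 N, or if a joint passes its speed limit or range.

## Robot

A 6-joint arm with a two-finger parallel gripper is mounted at the origin on the work surface. World frame = base frame: x ahead of the robot, y to its left, z up, the work surface at z = 0. Lengths are in m, angles in rad, forces in N, time in s.
With the tool pointing down it reaches from about 0.35 to 0.875 m from the base axis. Payload 15.5 kg.
Tool frame: the origin (TCP) lies between the finger pads; the fingertips stand 8 mm ahead of it and the grasp point (between the pads) lies 11 mm behind it; z points along the fingers, y is the direction in which the jaws open and shut (so a half turn about z gives the same grasp; the last joint's range is limited). The gripper opens to 85 mm and grips with 20 to 120 N. Pads are 22 mm wide; open, the fingers measure 114 mm over their backs; the gripper's body (76 mm by 85 mm) begins 54 mm behind the grasp point. The pads swing forward as they close: fully open they stand 13 mm farther back than shut.
Start: joints at [1.069, 0.494, 1.345, -0, 1.302, -0.096], TCP at [0.247, 0.574, 0.239] pointing down, gripper open.
Joint ranges: [-2.91, 2.91], [-0.82, 2.16], [0.22, 2.67], [-1.22, 4.37], [0.12, 2.79], [-3.08, 3.08]. Speed limits (rad/s): [1.89, 1.89, 2.57, 3.01, 3.01, 3.01].

## Interface

Orientations are given as a rotation vector (axis times angle).
In Python, from plant import readout, viewer, r gives the robot as it stands.
- The arm moves only by the shell command python3 -m pendant 'ROWS' [FORCE]. ROWS is JSON, one flat list of numbers, 7 for each row, row after row: the shift along the tool's x, y, z as a fraction of full scale, then the turn, a rotation vector about the tool's x, y, z as a fraction of full scale, then the opening, from 0 (shut) to 1 (fully open). In form: [tx, ty, tz, rx, ry, rz, gripper, tx, ty, tz, rx, ry, rz, gripper, ...]. A call has 1 to 10 rows; each row is the pose to reach, as a shift and turn from the pose commanded when the call began, along the tool's axes at that moment, turning the shorter way round; what a row does not reach only later rows make up. Full scale, the value 1, is 150 mm for a shift and pi rad for a turn. A row lasts 1/12 s, in which the tool goes at most 41.7 mm and 7.16 degrees, less where a joint would pass 70% of its speed; a pose out of reach is approached as far as the arm can. A call with a number of a shift or a turn outside -1 to 1 is refused whole. A call with a gripper value outside its range is refused whole. The fingers move at their own pace and stop on an object; FORCE is the grip in N (left out, the last holds). Time passes only in rows, so rows that repeat a pose let the fingers close. It gives the time, the measured TCP pose, the force and the opening at its end, in the units of the state.
- readout.sense(): the state, without advancing time (a new reading comes with each control period).
- viewer.capture(name): name is "scene" or "top"; returns a dict with "image" (420x560x3 uint8, red, green, blue), "mtx" (3x3 intrinsics, pixels), "dist_coeffs" ([k1, k2, p1, p2, k3] as OpenCV has them; the pictures are not rectified), "R" (3x3) and "t" (3): a world point X has camera coordinates R X + t. Camera axes: x right, y down, z forward; pixel columns grow to the right and rows downward; lengths in m; the calibration is good to about 2 mm. A picture is of the moment at which its call begins. There is no depth.
- r.close_job(): hands the job in, once; it reports no verdict.
The state is a dict: "t": time; "qpos": joint angles; "joint_vel": joint speeds; "effort": joint torques, N m; "position": TCP position; "tcp_rot": TCP orientation; "force": force on the tool from outside, world axes, zero at the start; "ft_torque": the same for the moment, N m; "gripper_width": opening from 0.0 (shut) to 1.0 (fully open).
Only numpy, scipy, OpenCV 4.12 (cv2) and the standard library are available. Lean on these libraries where they do the work, as an engineer would, in place of code of your own. Each camera call takes 0.05 s, during which the arm holds its last target. There are 200 camera calls.

## Working session

There is one attempt and no reset: what is moved stays moved. The work goes in short steps, Python scripts to look and compute and a shell command to move; the robot and the scene stay as the last step left them, time stands still between calls to the robot, and variables do not carry over. Pictures are saved under pics/ and viewed, on a budget of 10 in all, crops included, one or two more only if the job needs it, and the job is handed in when it is done.

```bash
ls; mkdir -p pics
python3 - <<'E'
from plant import readout,viewer
import cv2
print(readout.sense())
for n in("scene","top"):
    c=viewer.capture(n); cv2.imwrite(f"pics/{n}0.png",c["image"][:,:,::-1]); print(n,c["mtx"],c["dist_coeffs"],c["R"],c["t"])
E
```

```text
pics
{'t': 0.0, 'qpos': array([ 1.06949649e+00,  4.94211172e-01,  1.34612232e+00,  4.65121669e-06,
        1.30249645e+00, -9.54994132e-02]), 'joint_vel': array([ 0.00059896, -0.00048981, -0.00028012, -0.00016138,  0.00166397,
       -0.00010291]), 'effort': array([ 3.93207607e-03, -8.82174826e+01, -3.83866739e+01,  1.79563749e-04,
        1.00937855e-02, -1.91170925e-04]), 'position': array([0.24655045, 0.57394012, 0.23868583]), 'tcp_rot': array([-6.32992762e-01, -3.07678547e+00,  1.85535075e-03]), 'force': array([-0.48973526, -0.96542816,  0.15228357]), 'ft_torque': array([-0.00707318, -0.01444688,  0.05393478]), 'gripper_width': 1.0046821074634134}
scene [[481.47645279   0.         271.41593427]
 [  0.         481.47645279 205.71189804]
 [  0.           0.           1.        ]] [-0.14286819  0.          0.          0.          0.        ] [[ 0.46286467  0.88640712 -0.00622155]
 [ 0.73797147 -0.38922375 -0.55127396]
 [-0.49107474  0.25057392 -0.83430109]] [-0.36007653 -0.36040633  1.39396506]
top [[453.52405589   0.         275.4877012 ]
 [  0.         453.52405589 216.06163763]
 [  0.           0.           1.        ]] [0.00866898 0.         0.         0.         0.        ] [[-0.01323637 -0.9997443  -0.01833371]
 [-0.99825075  0.01426876 -0.05737459]
 [ 0.05762152  0.01754221 -0.99818437]] [0.10568436 0.56944191 0.9719979 ]
```

View pics/top0.png

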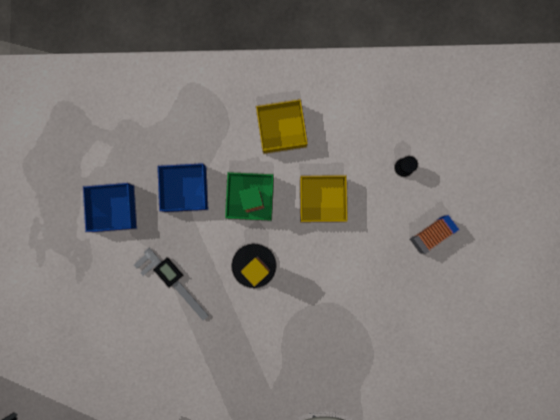

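View pics/scene0.png

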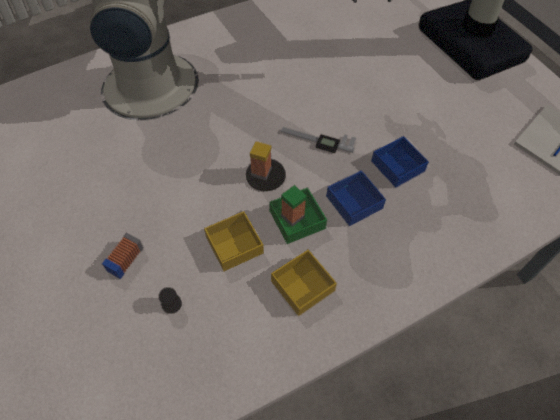

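The top view shows the two yellow boxes at (323,199) and (282,127); the right-hand one at (323,199) is the target. The blue boxes are at (183,188), the target, and (110,208). The yellow coil is on the plate at about (255,270), and the blue coil lies at (435,235) with its cap to the upper right. The scene view agrees with this: the blue coil is at (123,256) and the yellow cap at (261,150).

```bash
cat > h.py <<'E'
import numpy as np,cv2
from scipy.spatial.transform import Rotation as Ro
from plant import readout,viewer
def ray(c,px,z):
    u=cv2.undistortPoints(np.array(px,float).reshape(-1,1,2),c["mtx"],c["dist_coeffs"]).reshape(-1,2)
    R,t=np.array(c["R"]),np.array(c["t"]); C=-R.T@t
    d=np.c_[u,np.ones(len(u))]@R
    return C+d*((z-C[2])/d[:,2])[:,None]
HUE={'y':(18,33),'b':(100,125),'g':(50,85),'o':(3,14)}
def mask(c,k,win,vmin=60,smin=110):
    h=cv2.cvtColor(c["image"],cv2.COLOR_RGB2HSV); m=cv2.inRange(h,(HUE[k][0],smin,vmin),(HUE[k][1],255,255))
    w=np.zeros_like(m); x0,x1,y0,y1=win; w[y0:y1,x0:x1]=255
    return m&w
def rect(c,m,z):
    cs=cv2.findContours(m,cv2.RETR_EXTERNAL,cv2.CHAIN_APPROX_NONE)[0]
    k=max(cs,key=cv2.contourArea); p=ray(c,k,z)[:,:2]
    (cx,cy),(w,h),a=cv2.minAreaRect((p*1000).astype(np.float32))
    return np.round([cx,cy,w,h,a],1)
def frame(zdir,ydir):  # tool rotation from approach dir and jaw axis
    z=np.array(zdir,float);z/=np.linalg.norm(z);y=np.array(ydir,float);y-=z*(y@z);y/=np.linalg.norm(y)
    return np.c_[np.cross(y,z),y,z]
def row(P,R,cur=None):  # row reaching TCP P, rotation R
    if cur is None:
        s=readout.sense(); cur=(s["position"],Ro.from_rotvec(s["tcp_rot"]).as_matrix())
    d=cur[1].T@(np.array(P)-cur[0]); w=Ro.from_matrix(cur[1].T@R).as_rotvec()
    print("row",np.round(d/.15,3),np.round(w/np.pi,4),"mm",np.round(d*1000),"deg",np.round(np.degrees(w),1))
E
python3 - <<'E'
from h import *
c=viewer.capture("top");s=viewer.capture("scene")
print("cam",-np.array(c["R"]).T@c["t"])
print("ybox",rect(c,mask(c,'y',(294,355,168,230)),.02)," bbox",rect(c,mask(c,'b',(152,214,158,218)),.02))
print("ycap",rect(c,mask(c,'y',(235,280,250,292),130),.098),"scene",rect(s,mask(s,'y',(245,280,138,162),60),.098))
h=cv2.cvtColor(c["image"],cv2.COLOR_RGB2HSV)
d=(h[:,:,2]<60).astype(np.uint8)*255;w=np.zeros_like(d);w[235:295,225:282]=255
m=(d|mask(c,'y',(225,282,235,295)))&w
print("plate",rect(c,m,.004))
cap=mask(c,'b',(405,465,210,255),40);cop=mask(c,'o',(405,465,210,255),60)
print("bcap",rect(c,cap,.04),"copper",rect(c,cv2.morphologyEx(cop,cv2.MORPH_CLOSE,np.ones((5,5))),.04))
print("gr cap",rect(c,mask(c,'g',(238,268,184,214),110),.094))
for n,cc,win in(("top",c,(405,465,210,255)),("scene",s,(100,145,230,280))):
    for k in 'bo':
        M=cv2.moments(mask(cc,k,win,40),True); print(n,k,np.round(ray(cc,[[M['m10']/M['m00'],M['m01']/M['m00']]],.035)*1000,1))
I=cv2.resize(c["image"][200:310,215:475],None,fx=3,fy=3,interpolation=2);cv2.imwrite("pics/crop.png",I[:,:,::-1])
E
```

```text
cam [0.5138367  0.08048111 1.00484219]
ybox [608.7  -7.  101.9 100.5  89.2]  bbox [636.8 302.9 101.7 101.5   2.2]
ycap [456.3 139.7  36.6  36.6  44.2] scene [460.3 137.2  42.5  49.   42.6]
plate [463.6 147.9  94.7  94.1  89.2]
bcap [ 549.7 -270.1   42.6   15.6   41.2] copper [ 527.6 -238.2   39.4   60.1   33.8]Traceback (most recent call last):
  File "<stdin>", line 12, in <module>
  File "h.py", line 16, in rect
    k=max(cs,key=cv2.contourArea); p=ray(c,k,z)[:,:2]
ValueError: max() iterable argument is empty
```

Run:
```python
from h import *
a=np.radians(44.2);R=frame([0,0,-1],[np.cos(a),np.sin(a),0])
row([.457,.139,.17],R)
a=np.radians(33.8-90);print("coil z",np.cos(a),np.sin(a))
```

```text
row [-2.434 -2.111  0.461] [-0.0002  0.      0.1253] mm [-365. -317.   69.] deg [-0.   0.  22.5]
coil z 0.5562956155003048 -0.8309844692743283
```

```bash
python3 -m pendant '[-0.9,-0.8,0.2,0,0,0,1, -0.9,-0.8,0.2,0,0,0,1, -0.9,-0.8,0.2,0,0,0,1, -0.9,-0.8,0.2,0,0,0,1, -0.9,-0.8,0.2,0,0,0,1, -0.9,-0.8,0.2,0,0,0,1, -0.9,-0.8,0.2,0,0,0,1]' 60
python3 -m pendant '[-0.9,-0.8,0.2,0,0,0,1, -0.9,-0.8,0.2,0,0,0,1, -0.9,-0.8,0.2,0,0,0,1, -0.9,-0.8,0.2,0,0,0,1, -0.9,-0.8,0.2,0,0,0,1, -0.9,-0.8,0.2,0,0,0,1, -0.9,-0.8,0.2,0,0,0,1]'
python3 -m pendant '[-0.63,-0.51,0.06,0,0,0.125,1, -0.63,-0.51,0.06,0,0,0.125,1, -0.63,-0.51,0.06,0,0,0.125,1, -0.63,-0.51,0.06,0,0,0.125,1, -0.63,-0.51,0.06,0,0,0.125,1, -0.63,-0.51,0.06,0,0,0.125,1, -0.63,-0.51,0.06,0,0,0.125,1]'
python3 - <<'E'
from h import *
a=np.radians(44.2);R=frame([0,0,-1],[np.cos(a),np.sin(a),0])
row([.457,.139,.060],R)
c=viewer.capture("scene");cv2.imwrite("pics/s1.png",cv2.resize(c["image"][80:300,160:440],None,fx=2.5,fy=2.5)[:,:,::-1])
E
```

```text
t: 0.78
position: [0.3238, 0.41, 0.2093]
tcp_rot: [-0.636, -3.076, 0.0]
force: [0.1, -0.2, -0.2]
gripper_width: 0.999
t: 1.37
position: [0.4005, 0.2474, 0.1793]
tcp_rot: [0.635, 3.077, 0.001]
force: [-0.3, 0.9, -0.5]
gripper_width: 1.001
t: 1.95
position: [0.4562, 0.1412, 0.1704]
tcp_rot: [-1.216, -2.897, -0.0]
force: [0.2, -0.5, -0.1]
gripper_width: 1.0
row [-0.014 -0.006  0.736] [ 0.0001 -0.0001  0.0014] mm [ -2.  -1. 110.] deg [ 0.  -0.   0.2]
```

View pics/s1.png

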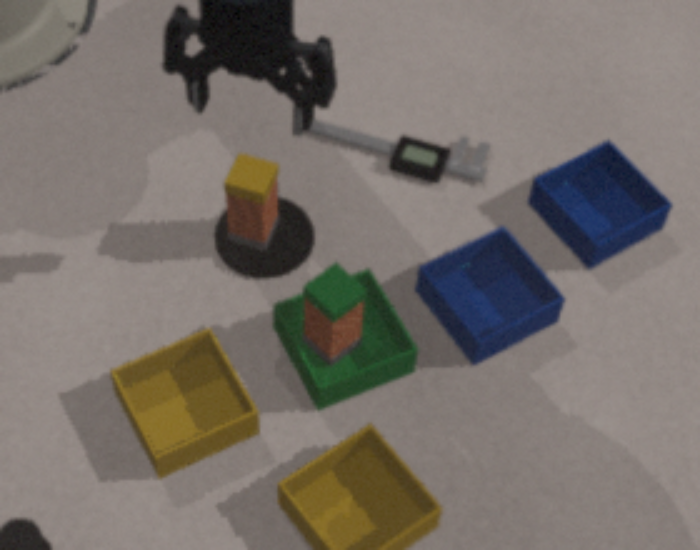

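The open jaws (crop, about (250,70)) hang over the yellow coil at (252,205), aligned with its faces. I'll go down, grip and lift.

```bash
python3 -m pendant '[-0.014,-0.006,0.2,0,0,0,1, -0.014,-0.006,0.4,0,0,0,1, -0.014,-0.006,0.6,0,0,0,1, -0.014,-0.006,0.735,0,0,0,1, -0.014,-0.006,0.735,0,0,0,1]'
python3 -m pendant '[0,0,0,0,0,0,0.3, 0,0,0,0,0,0,0.3, 0,0,0,0,0,0,0.3, 0,0,0,0,0,0,0.3, 0,0,0,0,0,0,0.2, 0,0,0,0,0,0,0.2, 0,0,0,0,0,0,0.2]' 60
python3 -m pendant '[0,0,-0.1,0,0,0,0.2, 0,0,-0.3,0,0,0,0.2, 0,0,-0.5,0,0,0,0.2, 0,0,-0.7,0,0,0,0.2, 0,0,-0.7,0,0,0,0.2]'
python3 - <<'E'
from h import *
a=np.radians(89.2);R=frame([0,0,-1],[np.cos(a),np.sin(a),0])
row([.609,-.007,.170],R)
a=np.radians(44.2);R=frame([0,0,-1],[np.cos(a),np.sin(a),0])
row([.609,-.007,.170],R)
print(readout.sense()["qpos"])
E
```

```text
t: 2.42
position: [0.4553, 0.1382, 0.0572]
tcp_rot: [-1.216, -2.892, 0.004]
force: [-1.5, 0.3, -0.3]
gripper_width: 0.999
t: 3.0
position: [0.4583, 0.1377, 0.0614]
tcp_rot: [1.22, 2.893, 0.002]
force: [-1.8, 0.7, 11.7]
gripper_width: 0.462
t: 3.42
position: [0.4598, 0.1379, 0.1705]
tcp_rot: [1.218, 2.888, 0.007]
force: [2.4, 0.5, -0.2]
gripper_width: 0.464
row [-1.386  0.038  0.01 ] [ 0.0015  0.0023 -0.2497] mm [-208.    6.    2.] deg [  0.3   0.4 -44.9]
row [-1.386  0.038  0.01 ] [0.0022 0.0015 0.0003] mm [-208.    6.    2.] deg [0.4 0.3 0.1]
[ 1.66885647e-01  3.79958789e-01  1.78567441e+00  2.95989401e-05
  9.67652859e-01 -6.05599212e-01]
```

```bash
python3 -m pendant '[-0.2,0.02,0,0,0,0,0.2, -0.45,0.02,0,0,0,0,0.2, -0.69,0.02,0,0,0,0,0.2, -0.69,0.02,0,0,0,0,0.2]' 
python3 -m pendant '[-0.2,0.02,0,0,0,0,0.2, -0.45,0.02,0,0,0,0,0.2, -0.6,0.02,0,0,0,0,0.2, -0.69,0.02,0,0,0,0,0.2, -0.69,0.02,0,0,0,0,0.2, -0.69,0.02,0,0,0,0,0.2]'
python3 - <<'E'
from h import *
a=np.radians(44.2);R=frame([0,0,-1],[np.cos(a),np.sin(a),0])
row([.609,-.007,.070],R); print(readout.sense()["force"])
c=viewer.capture("top")
print(rect(c,mask(c,'y',(294,355,168,230)),.02))
cv2.imwrite("pics/t2.png",cv2.resize(c["image"][100:300,180:400],None,fx=3,fy=3)[:,:,::-1])
E
```

```text
t: 3.75
position: [0.5365, 0.0616, 0.1657]
tcp_rot: [1.223, 2.889, 0.001]
force: [-1.1, 0.0, -2.0]
gripper_width: 0.461
t: 4.25
position: [0.6058, -0.0067, 0.1648]
tcp_rot: [-1.222, -2.893, 0.0]
force: [-0.7, -0.4, -1.8]
gripper_width: 0.457
row [-0.016  0.014  0.632] [-0.0001 -0.0002  0.    ] mm [-2.  2. 95.] deg [-0. -0.  0.]
[-0.7090026  -0.43190132 -1.8244648 ]
[579.8 -19.7  75.8  43.6  88.7]
```

View pics/t2.png

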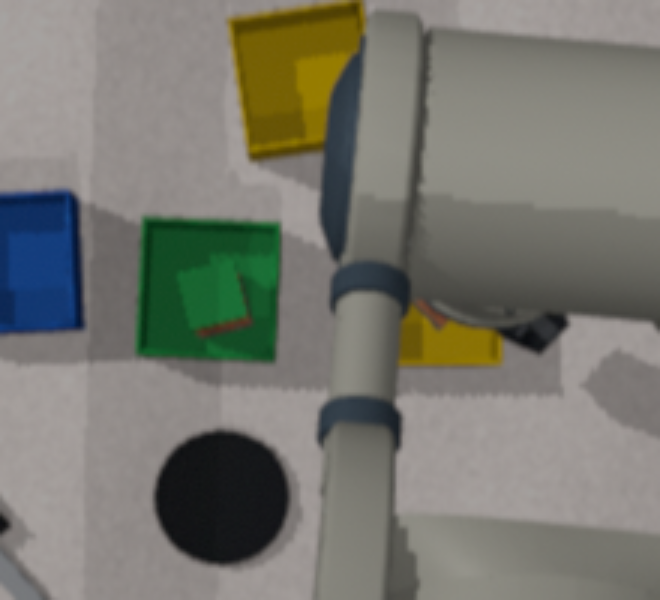

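The green coil and empty plate (crop, centre (222,497)) are clear, and the coil hangs over the yellow box. Lowering it gently.

```bash
python3 -m pendant '[-0.016,0.014,0.2,0,0,0,0.2, -0.016,0.014,0.4,0,0,0,0.2, -0.016,0.014,0.55,0,0,0,0.2, -0.016,0.014,0.65,0,0,0,0.2, -0.016,0.014,0.69,0,0,0,0.2, -0.016,0.014,0.705,0,0,0,0.2, -0.016,0.014,0.71,0,0,0,0.2,-0.016,0.014,0.715,0,0,0,0.2, -0.016,0.014,0.72,0,0,0,0.2,-0.016,0.014,0.72,0,0,0,0.2]' 
python3 -m pendant '[0,0,0.01,0,0,0,0.2,0,0,0.01,0,0,0,0.2]'
```

```text
t: 5.13
position: [0.6098, -0.0069, 0.0578]
tcp_rot: [1.221, 2.893, 0.001]
force: [0.2, 0.7, -1.6]
gripper_width: 0.462
t: 5.3
position: [0.61, -0.007, 0.0574]
tcp_rot: [1.221, 2.893, 0.001]
force: [-6.6, -1.0, 23.1]
gripper_width: 0.46
```

```bash
python3 -m pendant '[0,0,-0.004,0,0,0,0.2, 0,0,-0.004,0,0,0,0.55, 0,0,-0.004,0,0,0,0.65, 0,0,-0.004,0,0,0,0.75, 0,0,-0.004,0,0,0,0.85, 0,0,-0.004,0,0,0,0.85]' 
python3 -m pendant '[0,0,-0.1,0,0,0,0.85, 0,0,-0.2,0,0,0,0.85, 0,0,-0.4,0,0,0,0.85, 0,0,-0.6,0,0,0,0.85, 0,0,-0.8,0,0,0,1, 0,0,-0.8,0,0,0,1]'
python3 - <<'E'
from h import *
# blue coil pick: tilt a, tool pointing toward grey end (back along -u)
u=np.array([.556,-.831,0]); j=np.array([.831,.556,0]); c0=np.array([.5287,-.2399,0])
for a in (30,40):
    a=np.radians(a); z=-np.cos(a)*np.array([0,0,1])-np.sin(a)*u
    for s in(1,-1):
        R=frame(z,s*j); G=c0+.018*u+[0,0,.028]; P=G+.011*z
        print(np.round(P,4)); row(P-.12*z,R);
E
```

```text
t: 5.8
position: [0.6094, -0.0069, 0.0561]
tcp_rot: [-1.221, -2.894, 0.0]
force: [0.3, 0.8, -0.9]
gripper_width: 0.845
t: 6.3
position: [0.612, -0.0071, 0.1817]
tcp_rot: [1.218, 2.888, 0.004]
force: [1.4, -0.1, 0.5]
gripper_width: 1.0
[ 0.5356 -0.2503  0.0185]
row [-1.197 -1.57   0.395] [-0.0135  0.168   0.0573] mm [-180. -236.   59.] deg [-2.4 30.2 10.3]
[ 0.5356 -0.2503  0.0185]
row [-1.197 -1.57   0.395] [-0.2466 -0.0198 -0.9103] mm [-180. -236.   59.] deg [ -44.4   -3.6 -163.9]
[ 0.5348 -0.249   0.0196]
row [-1.298 -1.59   0.468] [-0.0186  0.2234  0.0564] mm [-195. -238.   70.] deg [-3.3 40.2 10.2]
[ 0.5348 -0.249   0.0196]
row [-1.298 -1.59   0.468] [-0.3255 -0.0271 -0.8865] mm [-195. -238.   70.] deg [ -58.6   -4.9 -159.6]
```

```bash
python3 -m pendant '[-0.3,-0.35,0,0,0,0,1, -0.65,-0.8,0,0,0,0,1, -0.65,-0.8,0,0,0,0,1, -0.65,-0.8,0,0,0,0,1, -0.65,-0.8,0,0,0,0,1, -0.65,-0.8,0,0,0,0,1]' 
python3 -m pendant '[-0.65,-0.79,0.2,-0.0186,0.2234,0.0564,1, -0.65,-0.79,0.2,-0.0186,0.2234,0.0564,1, -0.65,-0.79,0.2,-0.0186,0.2234,0.0564,1, -0.65,-0.79,0.2,-0.0186,0.2234,0.0564,1, -0.65,-0.79,0.3,-0.0186,0.2234,0.0564,1, -0.65,-0.79,0.47,-0.0186,0.2234,0.0564,1, -0.65,-0.79,0.47,-0.0186,0.2234,0.0564,1, -0.65,-0.79,0.47,-0.0186,0.2234,0.0564,1]'
python3 - <<'E'
from h import *
u=np.array([.556,-.831,0]); j=np.array([.831,.556,0]); c0=np.array([.5287,-.2399,0])
a=np.radians(40); z=-np.cos(a)*np.array([0,0,1])-np.sin(a)*u
R=frame(z,j); G=c0+.018*u+[0,0,.028]; P=G+.011*z
row(P,R);print(readout.sense()["qpos"])
c=viewer.capture("top")
print("ycap",rect(c,mask(c,'y',(294,355,168,230),140),.02))
cv2.imwrite("pics/t3.png",cv2.resize(c["image"][130:330,280:540],None,fx=3,fy=3)[:,:,::-1])
E
```

```text
t: 6.8
position: [0.5912, -0.162, 0.1758]
tcp_rot: [-1.225, -2.893, -0.0]
force: [-0.4, 0.6, 0.2]
gripper_width: 1.003
t: 7.47
position: [0.5741, -0.3118, 0.102]
tcp_rot: [-1.171, -2.187, -0.423]
force: [0.2, 1.4, 0.5]
gripper_width: 1.005
row [0.018 0.02  0.738] [-0.0021 -0.0031 -0.0014] mm [  3.   3. 111.] deg [-0.4 -0.6 -0.3]
[-0.6825172   1.01990805  0.82724808  0.2025605   1.9739343  -1.25643363]
ycap [625.  -41.8  16.9   9.3  43.7]
```

View pics/t3.png

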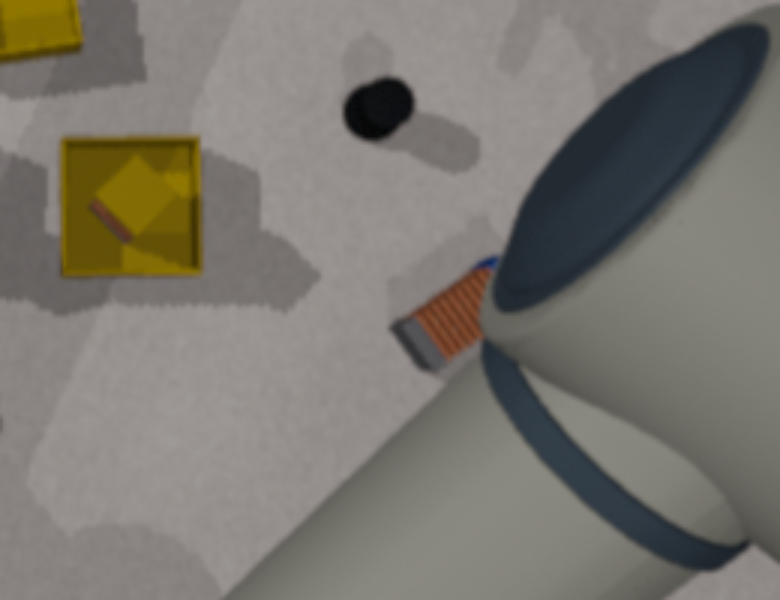

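Blue coil undisturbed (crop (440,315)), yellow coil upright in its box (135,195), loupe clear at (380,108). Now I'll pick up the blue one.

```bash
python3 -m pendant '[0.018,0.02,0.1,-0.002,-0.003,-0.0014,1, 0.018,0.02,0.3,-0.002,-0.003,-0.0014,1, 0.018,0.02,0.5,-0.002,-0.003,-0.0014,1, 0.018,0.02,0.65,-0.002,-0.003,-0.0014,1, 0.018,0.02,0.72,-0.002,-0.003,-0.0014,1, 0.018,0.02,0.735,-0.002,-0.003,-0.0014,1, 0.018,0.02,0.735,-0.002,-0.003,-0.0014,1]'
python3 -m pendant '[0,0,0,0,0,0,0.3, 0,0,0,0,0,0,0.3, 0,0,0,0,0,0,0.3, 0,0,0,0,0,0,0.3, 0,0,0,0,0,0,0.2, 0,0,0,0,0,0,0.2, 0,0,0,0,0,0,0.2]' 70
python3 - <<'E'
from h import *
s=readout.sense(); R0=Ro.from_rotvec(s["tcp_rot"]).as_matrix()
P=s["position"]; print(P,R0[:,2]); row(P+[0,0,.14],R0)
E
```

```text
t: 8.1
position: [0.5371, -0.2507, 0.0256]
tcp_rot: [-1.176, -2.207, -0.426]
force: [-0.1, -0.1, -0.6]
gripper_width: 1.001
t: 8.68
position: [0.5364, -0.2514, 0.0239]
tcp_rot: [-1.177, -2.204, -0.427]
force: [1.6, -2.6, 7.3]
gripper_width: 0.459
[ 0.536428   -0.25139101  0.02393594] [-0.35317723  0.53185931 -0.76966975]
row [ 0.596  0.002 -0.718] [0. 0. 0.] mm [  89.    0. -108.] deg [0. 0. 0.]
```

```bash
python3 -m pendant '[0.1,0.002,-0.12,0,0,0,0.2, 0.2,0.002,-0.24,0,0,0,0.2, 0.4,0.002,-0.48,0,0,0,0.2, 0.6,0.002,-0.72,0,0,0,0.2, 0.6,0.002,-0.72,0,0,0,0.2, 0.6,0.002,-0.72,0,0,0,0.2]'
python3 - <<'E'
from h import *
s=readout.sense(); R0=Ro.from_rotvec(s["tcp_rot"]).as_matrix(); P=s["position"]
a=np.radians(50)
for yaw in(-56,-90):
    h=np.array([np.cos(np.radians(yaw)),np.sin(np.radians(yaw)),0]); z=np.sin(a)*h-np.cos(a)*np.array([0,0,1])
    R=frame(z,np.cross([0,0,1],h)); print(yaw,P,s["qpos"]); row([.50,-.10,.2],R)
    print("final coil axis check", (R@R0.T)@[.556,-.831,0])
E
```

```text
t: 9.18
position: [0.5372, -0.2517, 0.1673]
tcp_rot: [-1.179, -2.209, -0.427]
force: [-0.0, 0.4, -1.8]
gripper_width: 0.458
-56 [ 0.53724588 -0.25165406  0.16725843] [-0.65440538  0.84704676  1.04011163  0.22106977  1.90700603 -1.24225006]
row [0.894 0.356 0.454] [ 0.0012 -0.4967 -0.0017] mm [134.  53.  68.] deg [  0.2 -89.4  -0.3]
final coil axis check [ 0.00652684 -0.00816013  0.99979389]
-90 [ 0.53724588 -0.25165406  0.16725843] [-0.65440538  0.84704676  1.04011163  0.22106977  1.90700603 -1.24225006]
row [0.894 0.356 0.454] [ 0.0204 -0.4814  0.2064] mm [134.  53.  68.] deg [  3.7 -86.6  37.1]
final coil axis check [ 8.47908897e-04 -1.04148193e-02  9.99793885e-01]
```

```bash
python3 -m pendant '[0.3,0.1,0,0.0204,-0.4814,0.2064,0.2, 0.6,0.2,0.2,0.0204,-0.4814,0.2064,0.2, 0.894,0.356,0.454,0.0204,-0.4814,0.2064,0.2, 0.894,0.356,0.454,0.0204,-0.4814,0.2064,0.2, 0.894,0.356,0.454,0.0204,-0.4814,0.2064,0.2, 0.894,0.356,0.454,0.0204,-0.4814,0.2064,0.2, 0.894,0.356,0.454,0.0204,-0.4814,0.2064,0.2, 0.894,0.356,0.454,0.0204,-0.4814,0.2064,0.2, 0.894,0.356,0.454,0.0204,-0.4814,0.2064,0.2, 0.894,0.356,0.454,0.0204,-0.4814,0.2064,0.2]'
python3 - <<'E'
from h import *
s=readout.sense(); P=s["position"];print(s["qpos"])
a=np.radians(50);h=np.array([0,-1,0]); z=np.sin(a)*h-np.cos(a)*np.array([0,0,1])
R=frame(z,np.cross([0,0,1],h)); row([.48,.0,.2],R)
E
```

```text
t: 10.02
position: [0.4987, -0.0986, 0.1971]
tcp_rot: [1.807, 2.122, -0.548]
force: [0.8, 0.2, -1.6]
gripper_width: 0.455
[-0.0084281   0.4339909   1.72838309 -0.56627395  1.07012867  0.13168504]
row [ 0.585 -0.035 -0.324] [ 0.0043 -0.122   0.0529] mm [ 88.  -5. -49.] deg [  0.8 -22.    9.5]
```

```bash
python3 -m pendant '[0.2,-0.01,-0.1,0.0043,-0.122,0.0529,0.2, 0.4,-0.02,-0.2,0.0043,-0.122,0.0529,0.2, 0.585,-0.035,-0.324,0.0043,-0.122,0.0529,0.2, 0.585,-0.035,-0.324,0.0043,-0.122,0.0529,0.2, 0.585,-0.035,-0.324,0.0043,-0.122,0.0529,0.2, 0.585,-0.035,-0.324,0.0043,-0.122,0.0529,0.2]'
cat >> h.py <<'E'
a=np.radians(50);hh=np.array([0,-1,0]); zt=np.sin(a)*hh-np.cos(a)*np.array([0,0,1])
RP=frame(zt,np.cross([0,0,1],hh))
E
python3 - <<'E'
from h import *
s=readout.sense(); P=s["position"];print(s["qpos"]); row([.467,.13,.16],RP)
E
```

```text
t: 10.52
position: [0.4797, 0.001, 0.1987]
tcp_rot: [1.7, 1.713, -0.797]
force: [-0.8, 0.5, -0.5]
gripper_width: 0.458
[ 0.37107026  0.58614905  1.71249136 -0.81658314  1.34756946  0.76719434]
row [ 0.753 -0.079 -0.49 ] [-0.0007 -0.0013  0.0027] mm [113. -12. -74.] deg [-0.1 -0.2  0.5]
```

```bash
python3 -m pendant '[0.2,-0.02,-0.13,0,0,0,0.2, 0.4,-0.05,-0.26,0,0,0,0.2, 0.6,-0.07,-0.4,0,0,0,0.2, 0.753,-0.08,-0.49,-0.0007,-0.0013,0.0027,0.2, 0.753,-0.08,-0.49,-0.0007,-0.0013,0.0027,0.2, 0.753,-0.08,-0.49,-0.0007,-0.0013,0.0027,0.2]'
python3 - <<'E'
from h import *
c=viewer.capture("top");s=viewer.capture("scene")
print(readout.sense()["position"],readout.sense()["qpos"])
row([.464,.152,.067],RP)
A=cv2.resize(s["image"][90:230,190:340],None,fx=4,fy=4);cv2.imwrite("pics/s4.png",A[:,:,::-1])
E
```

```text
t: 11.02
position: [0.4683, 0.1286, 0.1612]
tcp_rot: [1.707, 1.7, -0.791]
force: [0.8, -0.9, -0.4]
gripper_width: 0.458
[0.46807487 0.1273786  0.1620036 ] [ 0.57933864  0.70045605  1.58123415 -0.6979939   1.469129    0.88515175]
row [ 0.59  -0.03   0.282] [-0.0006 -0.0004 -0.0018] mm [89. -5. 42.] deg [-0.1 -0.1 -0.3]
```

View pics/s4.png

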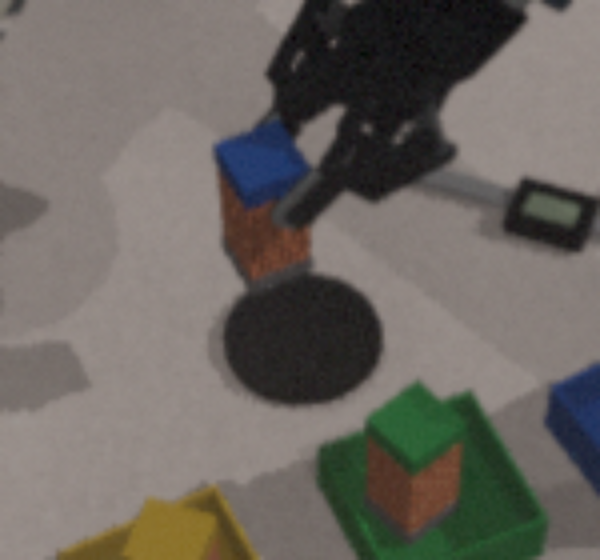

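The blue coil hangs cap up over the plate (crop cap (263,160), plate (303,338)) but may lean a little. I'll measure the lean of its edges against the projected vertical.

```bash
cat >> h.py <<'E'
def proj(c,X):
    return cv2.projectPoints(np.array(X,float).reshape(-1,1,3),cv2.Rodrigues(np.array(c["R"]))[0],np.array(c["t"]),c["mtx"],c["dist_coeffs"])[0].reshape(-1,2)
def lean(c,win,X0):
    m=mask(c,'o',win,50,90)
    L,Rr=[],[]
    for v in range(win[2],win[3]):
        xs=np.flatnonzero(m[v]); 
        if len(xs)>8: L.append((v,xs[0]));Rr.append((v,xs[-1]))
    f=lambda A:[round(float(x),3) for x in (np.polyfit(*np.array(A).T,1)[0],)]
    p=proj(c,[X0,np.add(X0,[0,0,.05])]);d=p[0]-p[1]
    q=proj(c,[X0,np.add(X0,[0,.01,0])])[1]-p[0];q2=proj(c,[X0,np.add(X0,[.01,0,0])])[1]-p[0]
    print("left",f(L),"right",f(Rr),"n",len(L),"vertical slope",d[0]/d[1],"px/cm up",p[1]-p[0],"y",q,"x",q2)
    print([(a[0],int(a[1]),int(b[1])) for a,b in zip(L,Rr)])
E
python3 - <<'E'
from h import *
s=viewer.capture("scene")
lean(s,(240,272,128,165),[.468,.125,.14])
lean(s,(280,308,200,228),[.61,.14,.05])
E
```

```text
left [0.321] right [0.625] n 15 vertical slope 0.04764323363121605 px/cm up [ -0.72337307 -15.1831228 ] y [ 3.97253766 -1.57958853] x [1.99849606 2.99801246]
[(142, 246, 257), (143, 246, 256), (144, 246, 257), (145, 246, 257), (146, 246, 258), (147, 246, 266), (148, 246, 266), (149, 246, 266), (150, 247, 266), (151, 248, 266), (152, 248, 266), (153, 249, 266), (154, 249, 266), (155, 250, 263), (156, 250, 261)]
left [0.36] right [-0.388] n 16 vertical slope -0.053263493063311615 px/cm up [  0.66830312 -12.5471141 ] y [ 3.86412419 -1.72639217] x [2.14818446 3.29533183]
[(204, 282, 304), (205, 282, 304), (206, 282, 304), (207, 282, 304), (208, 282, 304), (209, 282, 304), (210, 282, 304), (211, 282, 304), (212, 282, 303), (213, 282, 303), (214, 283, 303), (215, 284, 302), (216, 285, 301), (217, 286, 300), (218, 287, 299), (219, 288, 297)]
```

```bash
python3 -m pendant '[0.15,-0.01,0.07,0,0,0,0.2, 0.3,-0.02,0.14,0,0,0,0.2, 0.45,-0.03,0.21,0,0,0,0.2, 0.55,-0.03,0.26,0,0,0,0.2, 0.57,-0.03,0.27,-0.0006,-0.0004,-0.0018,0.2, 0.57,-0.03,0.27,-0.0006,-0.0004,-0.0018,0.2]'
python3 - <<'E'
from h import *
c=viewer.capture("top");s=viewer.capture("scene")
S=readout.sense();print(S["position"],S["force"])
row([.464,.152,.064],RP)
print("cap top",rect(c,mask(c,'b',(225,290,235,300),40),.11))
h=cv2.cvtColor(s["image"],cv2.COLOR_RGB2HSV)
A=cv2.resize(s["image"][110:200,210:310],None,fx=4,fy=4,interpolation=2)
B=cv2.resize(c["image"][215:305,205:305],None,fx=4,fy=4,interpolation=2)
cv2.imwrite("pics/s5.png",np.hstack([A,B])[:,:,::-1])
E
```

```text
t: 11.67
position: [0.4638, 0.1516, 0.0702]
tcp_rot: [1.701, 1.702, -0.795]
force: [-0.3, 0.6, -1.3]
gripper_width: 0.457
[0.46420233 0.15196308 0.07106998] [ 0.07302673 -0.48700405 -1.25521358]
row [ 0.036 -0.001  0.03 ] [ 0.0003  0.0001 -0.0003] mm [ 5. -0.  5.] deg [ 0.1  0.  -0.1]
cap top [466.9 146.7  41.4  41.1  89.4]
```

View pics/s5.png

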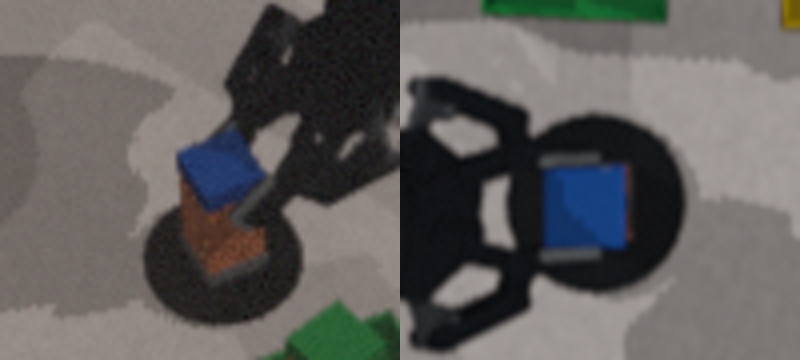

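Cap top sits at (467,147) mm over the plate centre, upright, bottom a few mm above the plate (left panel base at (215,278)). Touching down slowly.

```bash
python3 -m pendant '[0.012,0,0.010,0,0,0,0.2, 0.02,0,0.017,0,0,0,0.2, 0.026,0,0.022,0,0,0,0.2, 0.026,0,0.022,0,0,0,0.2]'
python3 -m pendant '[0.005,0,0.004,0,0,0,0.2,0.005,0,0.004,0,0,0,0.2]'
python3 -m pendant '[0.005,0,0.004,0,0,0,0.2,0.005,0,0.004,0,0,0,0.2]'
```

```text
t: 12.1
position: [0.4643, 0.1525, 0.0688]
tcp_rot: [1.7, 1.698, -0.792]
force: [-8.0, 12.9, 44.4]
gripper_width: 0.459
t: 12.27
position: [0.4642, 0.1525, 0.0687]
tcp_rot: [1.699, 1.697, -0.792]
force: [-9.9, 16.9, 57.2]
gripper_width: 0.46
t: 12.43
position: [0.4642, 0.1525, 0.0687]
tcp_rot: [1.699, 1.696, -0.792]
force: [-12.4, 20.3, 71.2]
gripper_width: 0.455
```

```bash
python3 -m pendant '[-0.012,0,-0.010,0,0,0,0.2,-0.022,0,-0.0185,0,0,0,0.2,-0.022,0,-0.0185,0,0,0,0.2]'
python3 - <<'E'
from h import *
s=viewer.capture("scene");c=viewer.capture("top");print(readout.sense()["force"],readout.sense()["ft_torque"])
print("cap top",rect(c,mask(c,'b',(225,290,235,300),40),.098))
A=cv2.resize(s["image"][110:200,210:310],None,fx=6,fy=6,interpolation=2)
cv2.imwrite("pics/s6.png",A[:,:,::-1])
E
```

```text
t: 12.68
position: [0.4642, 0.1527, 0.0689]
tcp_rot: [1.701, 1.701, -0.791]
force: [-2.6, 8.7, 21.4]
gripper_width: 0.456
[-2.70590881  6.73339856 18.63539833] [-1.07792011  0.24772962 -0.36665472]
cap top [466.3 147.6  41.8  41.7  89.5]
```

View pics/s6.png

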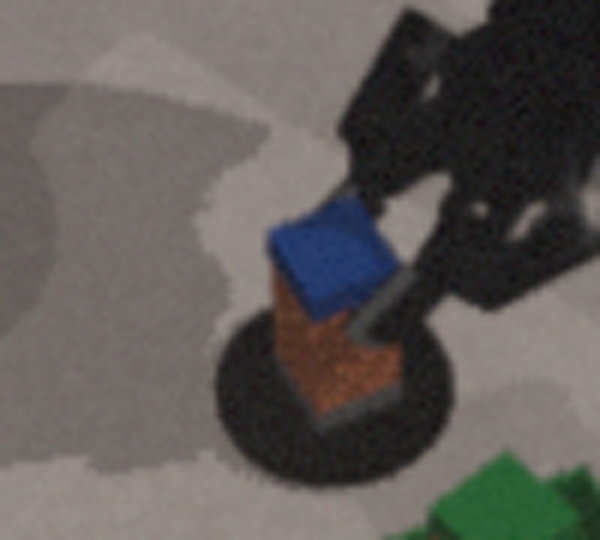

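The coil stands on the plate (base corner (322,428)), upright. Easing off, then releasing and backing out along the tool.

```bash
python3 -m pendant '[-0.005,0,-0.004,0,0,0,0.2, -0.005,0,-0.004,0,0,0,0.2, -0.005,0,-0.004,0,0,0,0.5, -0.005,0,-0.004,0,0,0,0.6, -0.005,0,-0.004,0,0,0,0.8, -0.005,0,-0.004,0,0,0,1, -0.005,0,-0.004,0,0,0,1]'
python3 -m pendant '[0,0,-0.1,0,0,0,1, 0,0,-0.3,0,0,0,1, 0,0,-0.55,0,0,0,1, 0,0,-0.8,0,0,0,1, 0,0,-0.8,0,0,0,1, 0,0,-0.8,0,0,0,1]'
python3 - <<'E'
from h import *
c=viewer.capture("top");s=viewer.capture("scene")
print(readout.sense()["force"])
r1=rect(c,mask(c,'b',(225,290,235,300),40),.098);print("cap top",r1)
lean(s,(235,290,130,190),[.467,.147,.05])
j=[1,0,0]
for t in (0,20):
    pass
R=frame([0,0,-1],[1,0,0]); row([.467,.1475,.20],R); row([.467,.1475,.20],frame([0,0,-1],[-1,0,0]))
print(readout.sense()["qpos"])
A=cv2.resize(s["image"][110:200,210:310],None,fx=4,fy=4,interpolation=2)
B=cv2.resize(c["image"][215:305,205:305],None,fx=4,fy=4,interpolation=2)
cv2.imwrite("pics/s7.png",np.hstack([A,B])[:,:,::-1])
E
```

```text
t: 13.37
position: [0.4638, 0.1526, 0.0685]
tcp_rot: [1.701, 1.701, -0.793]
force: [-0.3, 0.3, 0.4]
gripper_width: 0.987
t: 13.87
position: [0.4641, 0.2462, 0.1463]
tcp_rot: [1.701, 1.702, -0.789]
force: [0.1, -1.0, -0.5]
gripper_width: 0.995
[ 0.55956718 -0.09355312 -0.05970049]
cap top [465.3 148.6  39.9  43.6  89.4]
left [0.324] right [-0.141] n 16 vertical slope 0.025760997334310972 px/cm up [ -0.34438876 -13.36861115] y [ 3.6805882  -1.51805359] x [1.90249916 2.89002855]
[(160, 256, 275), (161, 256, 275), (162, 256, 276), (163, 256, 276), (164, 256, 276), (165, 256, 276), (166, 256, 276), (167, 256, 275), (168, 256, 276), (169, 257, 276), (170, 257, 276), (171, 258, 276), (172, 259, 276), (173, 260, 275), (174, 260, 273), (175, 261, 271)]
row [-0.694  0.024  0.259] [2.000e-04 2.783e-01 3.000e-04] mm [-104.    4.   39.] deg [ 0.  50.1  0. ]
row [-0.694  0.024  0.259] [-4.233e-01  3.000e-04 -9.057e-01] mm [-104.    4.   39.] deg [-7.62e+01  1.00e-01 -1.63e+02]
[ 0.73089009  0.80024273  1.38217542 -0.60963954  1.62119518  0.91374171]
```

View pics/s7.png

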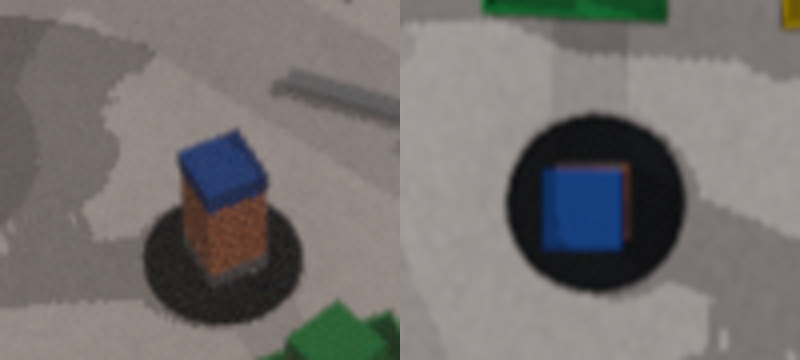

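The blue coil stands free on the plate, cap up, undisturbed. Re-grasping it from straight above.

```bash
python3 -m pendant '[-0.15,0,-0.13,0,0,0,1, -0.3,0,-0.25,0,0.06,0,1, -0.5,0.024,-0.1,0,0.2783,0,1, -0.694,0.024,0.2,0,0.2783,0,1, -0.694,0.024,0.259,0,0.2783,0,1, -0.694,0.024,0.259,0,0.2783,0,1, -0.694,0.024,0.259,0,0.2783,0,1, -0.694,0.024,0.259,0,0.2783,0,1, -0.694,0.024,0.259,0,0.2783,0,1, -0.694,0.024,0.259,0,0.2783,0,1]'
python3 - <<'E'
from h import *
R=frame([0,0,-1],[1,0,0]); row([.466,.1475,.060],R);S=readout.sense();print(S["qpos"])
c=viewer.capture("top");print(rect(c,mask(c,'b',(225,290,235,300),40),.098))
E
```

```text
t: 14.8
position: [0.4667, 0.1456, 0.1999]
tcp_rot: [2.225, 2.216, -0.003]
force: [0.6, 0.1, 0.8]
gripper_width: 1.003
row [ 0.014 -0.004  0.933] [-0.0002  0.0006 -0.0013] mm [  2.  -1. 140.] deg [-0.   0.1 -0.2]
[ 0.18127409  0.35321599  1.72334294 -0.00186344  1.06606592  0.18627092]Traceback (most recent call last):
  File "<stdin>", line 3, in <module>
  File "h.py", line 16, in rect
    k=max(cs,key=cv2.contourArea); p=ray(c,k,z)[:,:2]
ValueError: max() iterable argument is empty
```

```bash
python3 -m pendant '[0.014,-0.004,0.2,0,0,0,1, 0.014,-0.004,0.45,0,0,0,1, 0.014,-0.004,0.7,0,0,0,1, 0.014,-0.004,0.85,0,0,0,1, 0.014,-0.004,0.92,0,0,0,1, 0.014,-0.004,0.93,0,0,0,1, 0.014,-0.004,0.93,0,0,0,1]'
python3 -m pendant '[0,0,0,0,0,0,0.3, 0,0,0,0,0,0,0.3, 0,0,0,0,0,0,0.3, 0,0,0,0,0,0,0.3, 0,0,0,0,0,0,0.2, 0,0,0,0,0,0,0.2, 0,0,0,0,0,0,0.2]' 60
python3 -m pendant '[0,0,-0.1,0,0,0,0.2, 0,0,-0.3,0,0,0,0.2, 0,0,-0.5,0,0,0,0.2, 0,0,-0.7,0,0,0,0.2, 0,0,-0.9,0,0,0,0.2, 0,0,-0.9,0,0,0,0.2, 0,0,-0.9,0,0,0,0.2]'
python3 - <<'E'
from h import *
R=frame([0,0,-1],[1,0,0]); row([.637,.303,.195],R);S=readout.sense();print(S["qpos"],S["force"])
E
```

```text
t: 15.43
position: [0.466, 0.1511, 0.06]
tcp_rot: [-2.218, -2.225, 0.003]
force: [-0.3, 0.1, 0.1]
gripper_width: 1.002
t: 16.02
position: [0.467, 0.1503, 0.0613]
tcp_rot: [2.22, 2.222, 0.003]
force: [-1.2, 0.6, 5.1]
gripper_width: 0.465
t: 16.6
position: [0.4675, 0.1503, 0.1973]
tcp_rot: [2.219, 2.221, 0.006]
force: [-0.4, -0.5, -2.4]
gripper_width: 0.462
row [1.017 1.131 0.022] [ 0.0014 -0.0004  0.0003] mm [153. 170.   3.] deg [ 0.3 -0.1  0.1]
[1.89054471e-01 3.57029541e-01 1.72590841e+00 4.87762709e-04
 1.05404237e+00 1.87883186e-01] [-0.37717158 -0.547509   -2.35005053]
```

```bash
python3 -m pendant '[0.15,0.17,0,0,0,0,0.2, 0.3,0.34,0,0,0,0,0.2, 0.51,0.566,0,0,0,0,0.2, 0.51,0.566,0,0,0,0,0.2, 0.51,0.566,0,0,0,0,0.2]'
python3 -m pendant '[0.15,0.17,0,0,0,0,0.2, 0.3,0.34,0,0,0,0,0.2, 0.45,0.5,0,0,0,0,0.2, 0.507,0.566,0,0,0,0,0.2, 0.507,0.566,0,0,0,0,0.2, 0.507,0.566,0,0,0,0,0.2]'
python3 - <<'E'
from h import *
R=frame([0,0,-1],[1,0,0]); row([.637,.303,.0555],R);S=readout.sense();print(S["qpos"],S["force"],S["position"])
E
```

```text
t: 17.02
position: [0.5524, 0.228, 0.1941]
tcp_rot: [-2.219, -2.224, -0.0]
force: [-1.1, -0.3, -0.8]
gripper_width: 0.464
t: 17.52
position: [0.6355, 0.3023, 0.1945]
tcp_rot: [-2.22, -2.222, 0.002]
force: [-0.3, -0.9, -0.7]
gripper_width: 0.463
row [0.005 0.011 0.927] [-0.0004  0.0001  0.0004] mm [  1.   2. 139.] deg [-0.1  0.   0.1]
[3.59230462e-01 6.46538106e-01 1.17949976e+00 9.37617744e-05
 1.31699657e+00 3.58029924e-01] [-0.29658142 -0.9078236  -0.68766729] [0.63551091 0.30234549 0.19451736]
```

```bash
python3 -m pendant '[0.005,0.011,0.2,0,0,0,0.2, 0.005,0.011,0.45,0,0,0,0.2, 0.005,0.011,0.65,0,0,0,0.2, 0.005,0.011,0.8,0,0,0,0.2, 0.005,0.011,0.87,0,0,0,0.2, 0.005,0.011,0.895,0,0,0,0.2, 0.005,0.011,0.905,0,0,0,0.2, 0.005,0.011,0.912,0,0,0,0.2, 0.005,0.011,0.918,0,0,0,0.2, 0.005,0.011,0.918,0,0,0,0.2]'
python3 -m pendant '[0,0,0.006,0,0,0,0.2,0,0,0.006,0,0,0,0.2]'
```

```text
t: 18.35
position: [0.6387, 0.3039, 0.0599]
tcp_rot: [2.22, 2.222, 0.005]
force: [0.3, -0.4, -0.9]
gripper_width: 0.461
t: 18.52
position: [0.6384, 0.3038, 0.0582]
tcp_rot: [2.22, 2.222, 0.003]
force: [0.3, -0.0, -0.1]
gripper_width: 0.463
```

```bash
python3 -m pendant '[0,0,0.005,0,0,0,0.2,0,0,0.006,0,0,0,0.2,0,0,0.006,0,0,0,0.2]'
python3 -c "
from plant import readout;s=readout.sense();print(s['position'],s['force'])"
```

```text
t: 18.77
position: [0.6384, 0.3039, 0.0573]
tcp_rot: [2.22, 2.222, 0.003]
force: [-0.6, 0.3, 3.5]
gripper_width: 0.462
[0.63835412 0.30388109 0.05732107] [-0.63369183  0.29505549  3.4978845 ]
```

Light contact (3.5 N). Release and retreat.

```bash
python3 -m pendant '[0,0,0,0,0,0,0.5, 0,0,0,0,0,0,0.6, 0,0,0,0,0,0,0.7, 0,0,0,0,0,0,0.85, 0,0,0,0,0,0,0.85, 0,0,0,0,0,0,0.85]'
python3 -m pendant '[0,0,-0.1,0,0,0,0.85, 0,0,-0.2,0,0,0,0.85, 0,0,-0.4,0,0,0,0.85, 0,0,-0.6,0,0,0,0.85, 0,0,-0.8,0,0,0,1, 0,0,-0.95,0,0,0,1, 0,0,-0.95,0,0,0,1]'
python3 -m pendant '[-0.3,0.1,0,0,0,0,1, -0.6,0.2,0,0,0,0,1, -0.6,0.5,0,0,0,0,1, -0.6,0.8,0,0,0,0,1, -0.6,0.8,0,0,0,0,1, -0.6,0.8,0,0,0,0,1, -0.6,0.8,0,0,0,0,1]'
python3 - <<'E'
from h import *
c=viewer.capture("top");s=viewer.capture("scene");print(readout.sense()["joint_vel"])
print("ycap",rect(c,mask(c,'y',(294,355,168,230),140),.094),"bcap",rect(c,mask(c,'b',(158,208,164,214),110),.094))
cv2.imwrite("pics/end.png",np.hstack([s["image"][100:330,180:460],c["image"][70:300,110:390]])[:,:,::-1])
cv2.imwrite("pics/end.png",cv2.resize(cv2.imread("pics/end.png"),None,fx=1.42,fy=1.42))
E
```

```text
t: 19.27
position: [0.6382, 0.3037, 0.0568]
tcp_rot: [2.22, 2.222, 0.002]
force: [-0.4, -0.1, -1.0]
gripper_width: 0.847
t: 19.85
position: [0.6401, 0.3045, 0.2049]
tcp_rot: [2.218, 2.22, 0.013]
force: [1.2, 0.4, 1.2]
gripper_width: 1.004
t: 20.43
position: [0.7581, 0.2135, 0.1982]
tcp_rot: [-2.221, -2.222, -0.001]
force: [-1.3, 0.3, -0.0]
gripper_width: 1.002
[ 0.00612057 -0.01239564  0.00441681 -0.00316102 -0.0003823   0.00024193]Traceback (most recent call last):
  File "<stdin>", line 3, in <module>
  File "h.py", line 16, in rect
    k=max(cs,key=cv2.contourArea); p=ray(c,k,z)[:,:2]
ValueError: max() iterable argument is empty
```

Run:
```python
from h import *
s=viewer.capture("scene");c=viewer.capture("top")
cv2.imwrite("pics/end.png",cv2.resize(np.hstack([s["image"][100:330,180:460],c["image"][70:300,110:390]]),None,fx=1.42,fy=1.42)[:,:,::-1])
```

```text
(no output)
```

View pics/end.png

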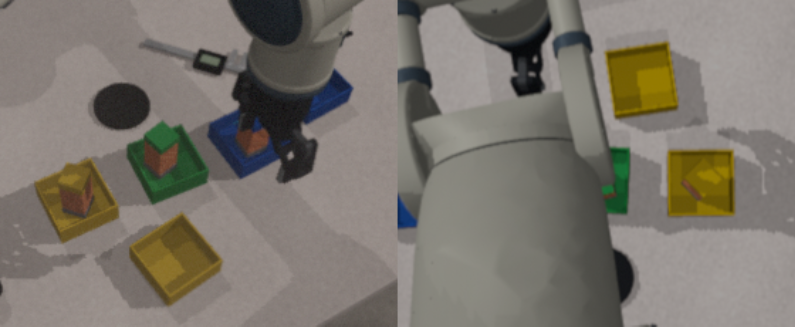

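The yellow coil is upright in its box (left panel (77,190)); the gripper hides the blue one at (255,140). Moving away for a clear check.

```bash
python3 -m pendant '[-0.5,-0.1,-0.2,0,0,0,1, -0.9,-0.2,-0.3,0,0,0,1, -0.9,-0.6,-0.3,0,0,0,1, -0.9,-1,-0.3,0,0,0,1, -0.9,-1,-0.3,0,0,0,1, -0.9,-1,-0.3,0,0,0,1, -0.9,-1,-0.3,0,0,0,1]'
python3 -m pendant '[-0.3,-0.1,0,0,0,0,1, -0.9,-0.2,0,0,0,0,1, -0.9,-0.3,0,0,0,0,1, -0.9,-0.3,0,0,0,0,1, -0.9,-0.3,0,0,0,0,1, -0.9,-0.3,0,0,0,0,1, -0.9,-0.3,0,0,0,0,1]'
python3 - <<'E'
from h import *
s=viewer.capture("scene");c=viewer.capture("top")
cv2.imwrite("pics/end2.png",cv2.resize(np.hstack([s["image"][100:330,180:460],c["image"][70:300,110:390]]),None,fx=1.42,fy=1.42)[:,:,::-1])
E
```

```text
t: 21.22
position: [0.6034, 0.0777, 0.2455]
tcp_rot: [-2.22, -2.222, -0.001]
force: [2.4, 0.3, 0.8]
gripper_width: 1.001
t: 21.8
position: [0.5636, -0.0558, 0.2443]
tcp_rot: [2.219, 2.222, 0.003]
force: [0.1, 1.0, 0.3]
gripper_width: 1.001
```

View pics/end2.png

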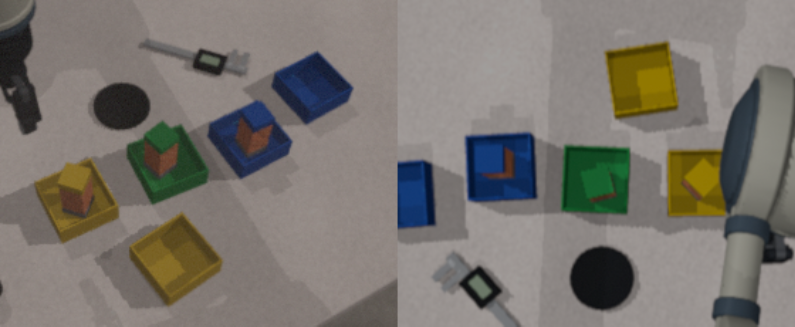

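Both coils stand upright, caps up, in the correct boxes: yellow at left-panel (77,190), blue at (255,128). The plate is empty, and the green coil and caliper look unmoved. Handing in.

```bash
python3 -c "
from plant import r;print(r.close_job())"
```

```text
the job is handed in; nothing more can be done
None
```

The job is done and handed in at about 22 s of the 72 s allowed. Both coils stand upright, caps up, in the right-hand box of their own colour.

- **Yellow coil:** I moved it from the plate into the yellow box and set it down with about 23 N of contact.
- **Blue coil:** I picked it up with the gripper tilted, turned it cap up, stood it on the plate and let go. The pictures showed it standing free there. I then picked it up again from above and lowered it into the blue box with about 3.5 N of contact.

**Last checks:** the final pictures from both cameras show both coils upright in their boxes and the plate empty. The green coil and caliper look unmoved, and the arm is clear of everything. The loupe was last seen undisturbed midway through the job; it is outside the final picture, but nothing went near it after that.

**What didn't go to plan:**
- Setting the blue coil on the plate met contact about 4 mm higher than I expected. The wrist force briefly reached about 75 N, under the 120 N limit, before I eased off; the coil stayed upright.
- My numerical check of the cap positions at the end failed because the arm blocked the view, so the final check was by eye from the pictures.
- I viewed 10 pictures, counting crops.

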